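# Dial open the locked disc rack and stand the heat-spreader disc in it

## Robot

A 6-joint arm with a two-finger parallel gripper is mounted at the origin on the work surface. World frame = base frame: x ahead of the robot, y to its left, z up, the work surface at z = 0. Lengths are in m, angles in degrees, forces in N, time in s.
With the tool pointing down it reaches from about 0.375 to 0.9 m from the base axis. Payload 3.1 kg.
Tool frame: the origin (TCP) lies midway between the tips of the shut fingers; the grasp point (between the pads) lies 19 mm behind it; x points along the fingers, y is the direction in which the jaws open and shut, and the axes are right-handed (so a half turn about x gives the same grasp; the last joint's range is limited). The gripper opens to 87 mm and grips with 3 to 60 N. Pads are 19 mm wide; open, the fingers measure 117 mm over their backs; the gripper's body (75 mm by 190 mm) begins 51 mm behind the grasp point.
Start: joints at [-75.373, 30.224, 82.088, -0, 67.689, -10.227], TCP at [0.263, -0.567, 0.223] pointing down, gripper open.
Joint ranges: [-176.69, 176.69], [-43.24, 126.21], [12.49, 139.97], [-82, 262], [0, 151.66], [-163.58, 163.58]. Speed limits (degrees/s): [159.86, 159.86, 180, 180, 180, 180].

## Interface

Orientations are given as a 3x3 rotation matrix whose columns are the frame's x, y, z axes.
In Python, from rig import bot gives the robot as it stands.
- The arm moves only by the tool play_rows, never from a script. Its argument "motion" is a list of rows, each a list of 3 entries, a list of its own where there are three numbers: the shift along the tool's x, y, z in mm, then the turn, a rotation vector about the tool's x, y, z in degrees, then the opening, from 0 (shut) to 1 (fully open). A call has 1 to 8 rows; each row is the pose to reach, as a shift and turn from the pose commanded when the call began, along the tool's axes at that moment; what a row does not reach only later rows make up. A row lasts 1/10 s, in which the tool goes at most 50 mm and 8.59 degrees, less where a joint would pass 70% of its speed; a pose out of reach is approached as far as the arm can. A call with a gripper value outside its range is refused whole. The fingers move at their own pace and stop on an object; the grip force is fixed at half the most. Time passes only in rows, so rows that repeat a pose let the fingers close. It gives the time, the measured TCP pose, the force and the opening at its end, in the units of the state.
- bot.read_state(): the state, without advancing time (a new reading comes with each control period).
- bot.capture(name): name is "scene" or "top" or "wrist"; returns a dict with "img" (400x640x3 uint8, blue, green, red), "mtx" (3x3 intrinsics, pixels), "rvec" (rotation vector, rad) and "tvec" (3), from world to camera coordinates, as OpenCV has them. Camera axes: x right, y down, z forward; pixel columns grow to the right and rows downward; lengths in m; the calibration is good to about 2 mm. A picture is of the moment at which its call begins. There is no depth.
- bot.hand_in(): hands the job in, once; it reports no verdict.
The state is a dict: "time_s": time; "joint_positions": joint angles; "qvel": joint speeds; "tau": joint torques, N m; "position": TCP position; "tcp_rot": TCP orientation; "force": force on the tool from outside, world axes, zero at the start; "moment": the same for the moment, N m; "opening": opening from 0.0 (shut) to 1.0 (fully open).
Only numpy, scipy, OpenCV 4.12 (cv2) and the standard library are available. Lean on these libraries where they do the work, as an engineer would, in place of code of your own. Each camera call takes 0.05 s, during which the arm holds its last target.

## Task

Unlock the disc rack with its combination: turn the dial right to 7, left to 3 and right to 6, pausing at each number for about half a second with the keeper bar still shut, and leave the dial on 6. Then push the keeper bar fully back and gently stand the round disc from the wooden stand upright in the rack's free slot. Leave the disc already in the rack, the square plate and the other bench things where they are.

Things in the scene. Friction and masses are not known exactly. Their poses are not given: they have to be found in the camera images.
- rack: Locking disc rack, fixed, position and yaw vary; grey base 240 x 340 x 6 mm. Origin on the bench midway between its two slots, which lie 37.5 mm either side along y. x: the way the keeper opens (roughly away from the robot), y: towards the lock tower, z up. The +y slot holds a disc; the -y slot is free. Discs stand with their faces to +-y.
- free_slot (a point): Where the disc's centre is once seated in the free slot: 58 mm above the bench (disc top 108), axes as the rack's. Slot: four rigid 8 mm steel wire tines, 30 mm fore and aft of here, 14 mm clear gap in y, flaring out from 45 mm height to tips at 67 mm. The disc's edge rests on two cross wires at x = +-30 mm, so it does not roll.
- tower_top (a point): Centre of the lock tower's top, 90 mm above the bench, on the dial's axis: a rigid dark block 130 x 130 mm beside the rack, 168 mm from the rack's origin along its +y. Axes as the rack's. White tick marks lie on it round the dial.
- dial_grip (a point): Grip point of the dial, on its upright axis, 123 mm above the bench. Black disc 86 mm across (top at 100 mm) with a steel grip bar 64 long, 16 wide, from 100 to 136 mm above the bench. x runs along the bar to its pointer end (black line on the bar, white line on the disc), z up. Friction 0.06 N m; it stays where left.
- dial (a joint): Dial angle (rad), growing as it turns right (clockwise from above). 11 white ticks number it 0 to 10 clockwise, 20 deg (0.349 rad) apart; 0, 5, 10 are longer; no numerals. Value = (number - 5) x 0.349: at 5 (value 0) the pointer looks along the rack's +x; 3 is -0.698, 6 is 0.349, 7 is 0.698. Starts between numbers 3.2 and 6. Stops at 0 and 10.
- keeper_grip (a point): Middle of the keeper's upright black tab, 152 mm above the bench, axes as the rack's: 50 mm long (x), 12 wide (y), from 128 to 173 mm above the bench. It stands on the middle of a steel bar 190 mm long (y), 14 wide, 116 to 128 mm above the bench, with legs 22 x 8 mm at y = +-88 mm. Shut, the bar lies over both slots and blocks them.
- keeper (a joint): How far the keeper is pushed back along the rack's +x (m): 0 shut (as it starts), 0.110 at its stop, fully back. Slides with 2.5 N of friction plus slight drag (5 N per m/s), stays where left. The dial does not physically block it: keep it shut until the numbers are dialled.
- stand: Wooden stand, fixed, base 120 x 170 x 6 mm; position and yaw vary. Origin on the bench at its middle; two slots, built as the rack's, 37.5 mm either side along its y. It holds the round disc and the square plate; which is in which slot varies.
- disc_center (a point): Centre of the round disc to be moved: bare aluminium, 100 mm across, 10 mm thick, 0.15 to 0.28 kg, standing on edge in the wooden stand, centre 58 mm and top edge 108 mm above the bench. y of this frame is the disc's axis (across its faces); x and z lie in its plane.
- disc: The same round disc; this origin lies on its lower edge, 50 mm below its centre at the start.
- plate_center (a point): Centre of the square aluminium plate, 90 x 90 x 10 mm (faces to +-y), on edge in the wooden stand, centre 62 mm and top edge 107 mm above the bench; to be left there.
- rack_disc_center (a point): Centre of the round disc already in the rack's +y slot, same size as the one to be moved; to be left there.
- meter: Hand-held meter, dark case 160 x 78 x 30 mm, lying on the bench at the left; origin under its middle; bystander.
- fan: Square black fan, 80 x 80 x 25 mm, lying on the bench behind the wooden stand; origin under its middle; bystander.
- spool: Grey solder spool, 60 mm across, 46 mm tall, upright behind the gap between stand and rack; origin under its middle; bystander.
- tin: Round steel tin, 72 mm across, 32 mm tall, left of the rack; origin under its middle; bystander.
- driver: Screwdriver, 170 mm long, lying in front of the gap between stand and rack; origin below its middle; bystander.
- bin: Open grey bin, 100 x 150 x 50 mm, near left; origin under its middle; bystander.
Mind the look-alikes: they are no part of the job. What is shaped like the disc but black or green is not meant.

How it is judged:
By the outcome, as a careful person would: the job done as asked, in the order asked, and still so for the second after the job is handed in, with the robot touching nothing.
It also fails if it takes over 72 s, if anything falls off the work surface, if the arm or the gripper's body presses on something with over 40 N, if the wrist force passes 120 N, or if a joint passes its speed limit or range.

## Working session

There is one attempt and no reset: what is moved stays moved. The work goes in short steps, Python scripts to look and compute and a tool call to move; the robot and the scene stay as the last step left them, time stands still between calls to the robot, and variables do not carry over. Pictures are saved under pics/ and viewed, and the job is handed in when it is done.

Besides the shell and the picture viewer there is one more tool, called after ">>>" as a command line: name --argument value ..., lists and objects as JSON in quotes. play_rows: Moves the arm, as the interface text tells. Its arguments: {"type":"object","properties":{"motion":{"type":"array"}},"required":["motion"]}

```bash
ls; mkdir -p pics; python3 - <<'E'
from rig import bot
import cv2
s=bot.read_state();print(s)
for n in("scene","top","wrist"):
    c=bot.capture(n);cv2.imwrite(f"pics/{n}0.png",c["img"]);print(n,c["mtx"].tolist(),c["rvec"],c["tvec"])
E
```

```text
pics
{'time_s': 0.0, 'joint_positions': array([-7.53708962e+01,  3.02789805e+01,  8.21565891e+01, -1.46414812e-04,
        6.76873119e+01, -1.02273371e+01]), 'qvel': array([-0.00867387, -0.15288605, -0.00543473, -0.00729116, -0.11840387,
        0.06561488]), 'tau': array([ 5.79935477e-04, -4.40040672e+01, -1.76590240e+01,  6.31381175e-02,
        5.81319490e-02, -1.66648579e-04]), 'position': array([ 0.26255581, -0.56637725,  0.22157034]), 'tcp_rot': array([[-5.43950851e-04,  4.20346419e-01, -9.07363539e-01],
       [ 2.07455892e-03, -9.07361246e-01, -4.20346601e-01],
       [-9.99997700e-01, -2.11102702e-03, -3.78473492e-04]]), 'force': array([-0.15677048, -0.58303288, -0.37009941]), 'moment': array([-0.03642409,  0.00271609, -0.04408455]), 'opening': 0.9993635474152387}
scene [[406.70798304014977, 0.0, 316.39491239037915], [0.0, 406.70798304014977, 206.2555423079158], [0.0, 0.0, 1.0]] [ 2.08788133  0.85262022 -0.39225028] [-0.33701876 -0.14104399  1.55816194]
top [[458.832528932047, 0.0, 319.6170645564026], [0.0, 458.832528932047, 193.86444788128412], [0.0, 0.0, 1.0]] [ 2.13933641 -2.16077603  0.16050284] [-0.02011776  0.49748429  1.4193674 ]
wrist [[278.40398627379096, 0.0, 324.7450514365677], [0.0, 278.40398627379096, 197.31945201269193], [0.0, 0.0, 1.0]] [-2.45858414  1.56742454  0.20836249] [-0.62352094 -0.03211368  0.39152971]
```

View pics/top0.png

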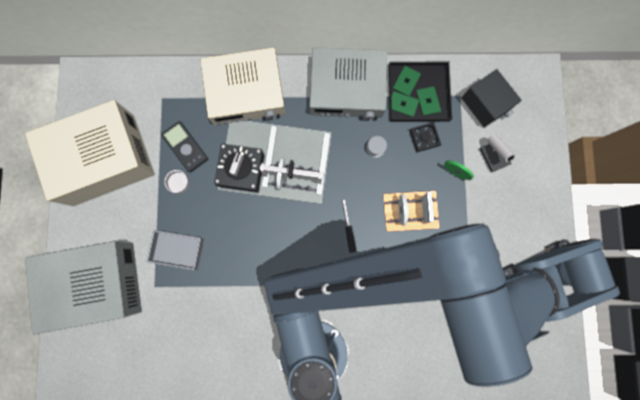

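View pics/scene0.png

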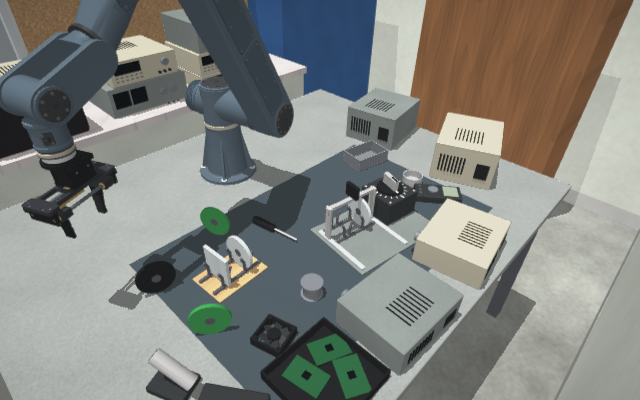

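View pics/wrist0.png

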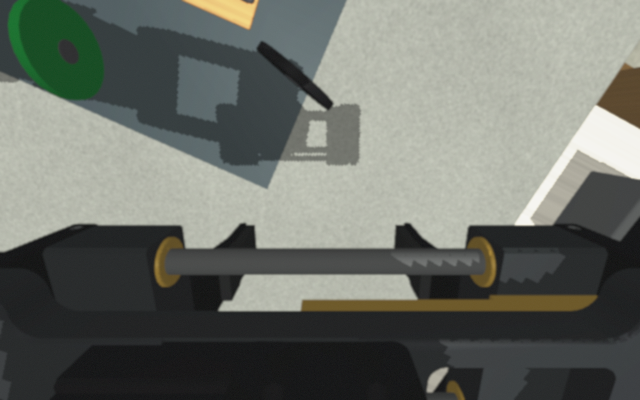

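The top view shows the rack at about (275,165), the dial at (238,162) and the stand at (411,210). Next I'll zoom in.

```bash
python3 - <<'E'
import cv2
t=cv2.imread("pics/top0.png");s=cv2.imread("pics/scene0.png")
cv2.imwrite("pics/t_rack.png",cv2.resize(t[115:210,205:340],None,fx=5.9,fy=5.9,interpolation=cv2.INTER_CUBIC))
cv2.imwrite("pics/t_stand.png",cv2.resize(t[180:240,375:450],None,fx=9,fy=9,interpolation=cv2.INTER_CUBIC))
cv2.imwrite("pics/s_both.png",cv2.resize(s[160:310,180:460],None,fx=2.8,fy=2.8,interpolation=cv2.INTER_CUBIC))
E
```

```text
(no output)
```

View pics/t_rack.png

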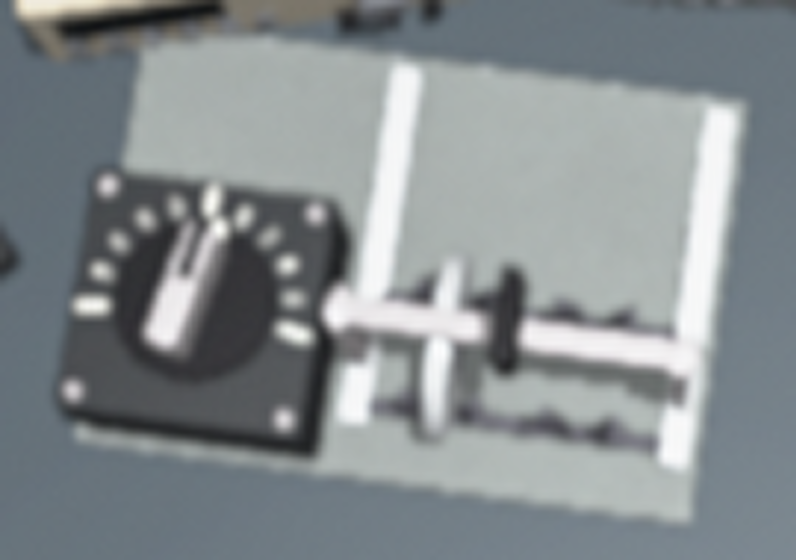

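View pics/t_stand.png

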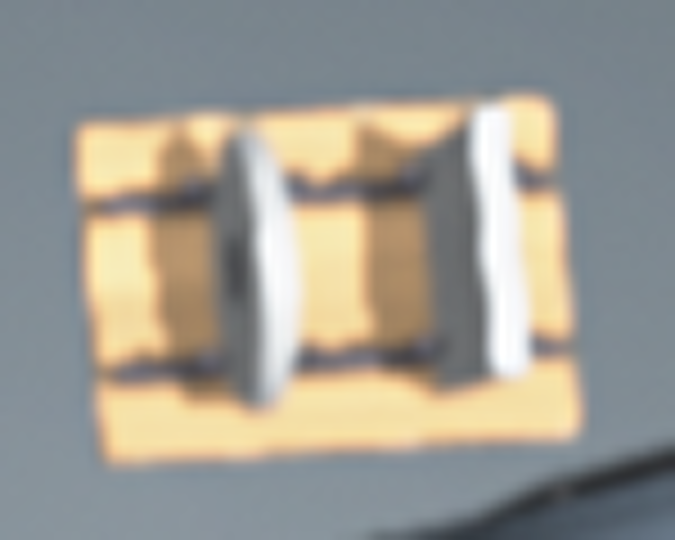

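View pics/s_both.png

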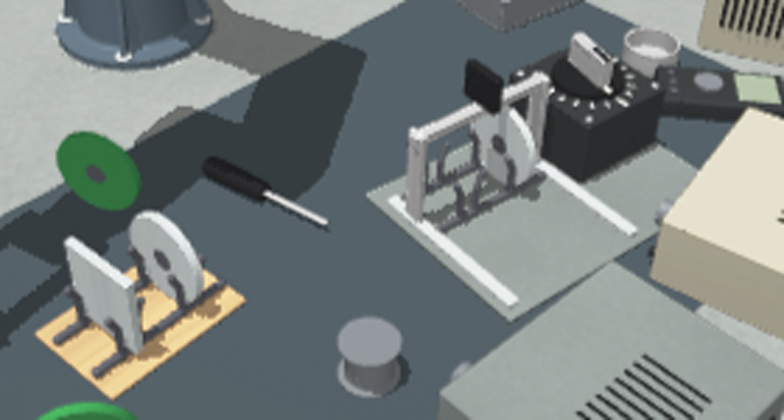

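Both views agree. The round disc is in the stand's left (+y) slot, at about (404,208) in the top view, and the square plate is in the right slot. The dial sits just past 5, between ticks. Next I'll measure positions.

```bash
cat > h.py <<'E'
import numpy as np,cv2
from rig import bot
def cam(c):
    R,_=cv2.Rodrigues(np.array(c["rvec"],float));return np.array(c["mtx"]),R,np.array(c["tvec"],float).ravel()
def ray(c,px,z):
    K,R,t=cam(c);px=np.atleast_2d(px).astype(float)
    d=(R.T@np.linalg.inv(K)@np.c_[px,np.ones(len(px))].T).T;o=-R.T@t
    s=(z-o[2])/d[:,2];return o+d*s[:,None]
def proj(c,P):
    return cv2.projectPoints(np.atleast_2d(P).astype(float),np.array(c["rvec"],float),np.array(c["tvec"],float),np.array(c["mtx"]),None)[0][:,0]
def tri(c1,p1,c2,p2):
    Ps=[]
    for c in(c1,c2):
        K,R,t=cam(c);Ps.append(K@np.c_[R,t])
    X=cv2.triangulatePoints(Ps[0],Ps[1],np.array(p1,float).reshape(2,1),np.array(p2,float).reshape(2,1));return (X[:3]/X[3]).ravel()
E
python3 - <<'E'
from h import *
c=bot.capture("top");im=c["img"];hsv=cv2.cvtColor(im,cv2.COLOR_BGR2HSV)
m=cv2.inRange(hsv,(8,60,90),(30,255,255));m[:, :375]=0;m[:,450:]=0;m[:180]=0;m[240:]=0
cs,_=cv2.findContours(m,0,1);p=np.vstack([x for x in cs if cv2.contourArea(x)>20])[:,0]
w=ray(c,p,.006);r=cv2.minAreaRect((w[:,:2]*1000).astype(np.float32));print("stand",r)
# tower screws / ticks bright blobs
g=cv2.cvtColor(im,cv2.COLOR_BGR2GRAY)
sub=g[138:195,208:265];b=(sub>135).astype(np.uint8)
n,l,st,ce=cv2.connectedComponentsWithStats(b)
for i in range(1,n):
    q=ce[i]+[208,138];print(st[i,4],q.round(1),ray(c,q,.09)[0,:2].round(4))
s=np.array([[108,185],[316,213],[284,418],[72,390]])/5.9+[205,115]-.42
W=ray(c,s,.092)[:,:2];print(W.round(4),W.mean(0),[np.linalg.norm(W[i]-W[i-1]) for i in range(4)])
for i,j in((1,0),(2,3)): d=W[j]-W[i];print(np.degrees(np.arctan2(-d[0],d[1])))
for i,j in((3,0),(2,1)): d=W[j]-W[i];print(np.degrees(np.arctan2(d[1],d[0])))
E
```

```text
stand ((444.4107360839844, -318.74237060546875), (122.2591552734375, 173.099609375), 2.8462905883789062)
506 [244.2 148.2] [0.6343 0.2072]
9 [223. 146.] [0.6419 0.2727]
6 [234.5 150. ] [0.6289 0.237 ]
8 [229.1 151.9] [0.6232 0.2535]
11 [245.9 151.4] [0.6243 0.2017]
4 [224.5 155.5] [0.6118 0.2675]
5 [250.2 154.6] [0.6139 0.1883]
9 [221.7 160.1] [0.5974 0.2759]
11 [253.5 159.4] [0.5988 0.1781]
39 [262.3 166.5] [0.5761 0.1508]
22 [220.  166.4] [0.5778 0.2807]
9 [254.3 165.1] [0.5807 0.1752]
20 [254.5 171. ] [0.5623 0.1745]
172 [249.7 188.7] [0.5074 0.1886]
9 [217. 181.] [0.5322 0.2889]
12 [252.5 185.5] [0.5172 0.1802]
[[0.6416 0.2727]
 [0.6256 0.1637]
 [0.5171 0.1793]
 [0.5329 0.2891]] [0.57931755 0.22618701] [np.float64(0.11001485816916177), np.float64(0.11015433522699933), np.float64(0.10961517625062954), np.float64(0.11099363147755491)]
-8.355402606691616
-8.149418057453419
-8.618212441062992
-8.180844844586327
```

```bash
python3 - <<'E'
from h import *
c=bot.capture("top");s=bot.capture("scene");np.set_printoptions(precision=4,suppress=True)
psi=np.radians(-8.3);T=np.array([.5793,.2262]);X=np.array([np.cos(psi),np.sin(psi)]);Y=np.array([-X[1],X[0]]);O=T-.168*Y
print("O",O,"free",O-.0375*Y)
def rk(x,y,z): return np.r_[O+x*X+y*Y,z]
# dark tab in the top view
im=c["img"];g=cv2.cvtColor(im,cv2.COLOR_BGR2GRAY)
b=(g<70).astype(np.uint8);b[:,:284]=0;b[:,296:]=0;b[:155]=0;b[182:]=0
n,l,st,ce=cv2.connectedComponentsWithStats(b);print(st,ce)
i=1+np.argmax(st[1:,4]);w=ray(c,ce[i],.152)[0,:2]-O;print("tab rack xy",w@X,w@Y)
# dial white pointer, bar ends (crop px)
f=lambda p:np.array(p)/5.9+[205,115]-.42
for nm,p,z in(("white",(224,228),.1),("barnear",(163,335),.136),("barfar",(204,232),.136)):
    d=ray(c,f(p),z)[0,:2]-T;print(nm,d@X,d@Y,"num",5-np.degrees(np.arctan2(d@Y,d@X))/20)
# overlays
st_=np.radians(2.85);S=np.array([.4444,-.3187]);sx=np.array([np.cos(st_),np.sin(st_)]);sy=np.array([-sx[1],sx[0]])
def sk(x,y,z): return np.r_[S+x*sx+y*sy,z]
pts=[rk(x,y,.006) for x in(-.12,.12) for y in(-.095,)]+[np.r_[T+a*X+e*Y,.09] for a in(-.065,.065) for e in(-.065,.065)]+[sk(a,e,.006) for a in(-.06,.06) for e in(-.085,.085)]
th=np.linspace(0,2*np.pi,36)
D=[sk(.05*np.cos(t),.0375+o,.058+.05*np.sin(t)) for t in th for o in(-.005,.005)]
D2=[rk(.05*np.cos(t),.0375+o,.058+.05*np.sin(t)) for t in th for o in(-.005,.005)]
tabp=[rk(a,e,z) for a in(-.025,.025) for e in(-.006,.006) for z in (.128,.173)]
for k,(cc,roi) in {"t":(c,(200,120,260,130)),"s":(s,(180,160,280,150))}.items():
    f=3.0 if k=="t" else 2.8
    x,y,w,h=roi;im=cv2.resize(cc["img"][y:y+h,x:x+w],None,fx=f,fy=f,interpolation=cv2.INTER_CUBIC)
    for P,col in((pts,(0,0,255)),(D,(255,0,255)),(D2,(255,0,0)),(tabp,(0,255,255))):
        for q in proj(cc,np.array(P)): cv2.circle(im,tuple(int(v) for v in (q+.5-[x,y])*f),2,col,-1)
    cv2.imwrite(f"pics/ov_{k}.png",im)
E
```

```text
O [0.555 0.06 ] free [0.5496 0.0229]
[[     0      0    640    400 255942]
 [   286    161      7     17     58]] [[319.5066 199.5068]
 [290.2069 169.4483]]
tab rack xy -0.00144978690753664 0.001176833453363777
white 0.0387447562187887 -0.010376250858844492 num 5.749629162634372
barnear -0.02740628880274268 0.004239033960202818 num -3.5603760545113072
barfar 0.02774001847496192 -0.00775744230501621 num 5.781177298125381
```

View pics/ov_t.png

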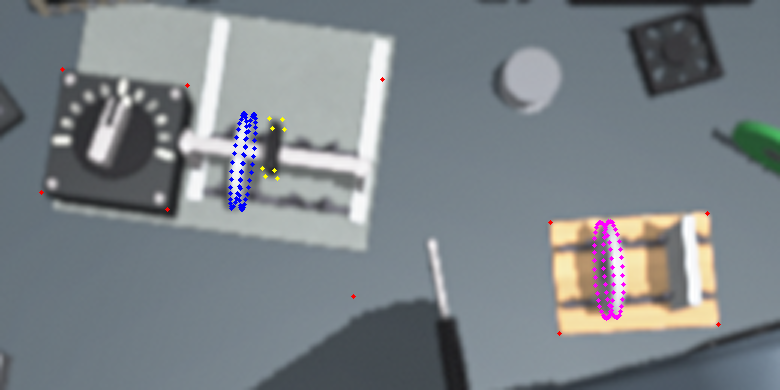

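View pics/ov_s.png

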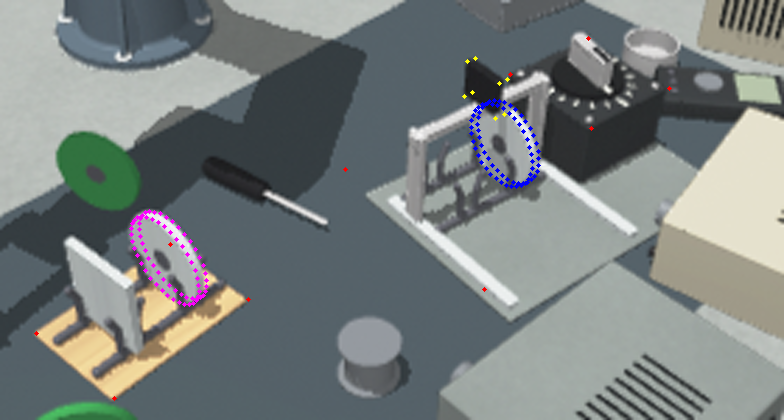

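```bash
cat >> h.py <<'E'
from scipy.spatial.transform import Rotation as Ro
np.set_printoptions(precision=4,suppress=True)
def tgt(p,head):
    s=bot.read_state();R=np.array(s["tcp_rot"]);h=np.radians(head)
    x=np.array([0,0,-1.]);y=np.array([np.cos(h),np.sin(h),0]);Rt=np.c_[x,y,np.cross(x,y)]
    print("shift mm",(R.T@(np.array(p)-s["position"])*1000).round(1),"turn",Ro.from_matrix(R.T@Rt).as_rotvec(degrees=True).round(2))
E
python3 -c "
from h import *
tgt([.579,.226,.24],66.7)"
```

```text
shift mm [ -17.3 -586.5 -620.3] turn [-131.84   -0.05    0.01]
```

>>> play_rows --motion '[[[-17,-34,-36],[-8,0,0],0.7],[[-17,-68,-72],[-16,0,0],0.7],[[-17,-102,-108],[-24,0,0],0.7],[[-17,-136,-144],[-32,0,0],0.7],[[-17,-170,-180],[-40,0,0],0.7],[[-17,-204,-216],[-48,0,0],0.7],[[-17,-238,-252],[-56,0,0],0.7],[[-17,-272,-288],[-64,0,0],0.7]]'

```text
time_s: 1.1
position: [0.4102, -0.1974, 0.2398]
tcp_rot: [[0.001, 1.0, -0.015], [-0.0, -0.015, -1.0], [-1.0, 0.001, 0.0]]
force: [1.3, -0.5, 0.4]
opening: 0.697
```

```bash
python3 -c "
from h import *
tgt([.579,.226,.24],66.7)"
```

```text
shift mm [  -0.2  162.5 -425.9] turn [-67.55   0.04  -0.02]
```

>>> play_rows --motion '[[[0,18,-46],[-8,0,0],0.7],[[0,36,-93],[-16,0,0],0.7],[[0,53,-140],[-24,0,0],0.7],[[0,71,-186],[-32,0,0],0.7],[[0,89,-233],[-40,0,0],0.7],[[0,107,-280],[-48,0,0],0.7],[[0,124,-326],[-56,0,0],0.7],[[0,142,-373],[-64,0,0],0.7]]'

```text
time_s: 1.9
position: [0.5594, 0.1727, 0.2397]
tcp_rot: [[0.0, 0.451, 0.893], [-0.0, 0.893, -0.451], [-1.0, -0.0, 0.0]]
force: [0.6, -0.5, -1.4]
opening: 0.7
```

```bash
python3 -c "
from h import *
tgt([.579,.226,.24],66.7)"
```

```text
shift mm [-0.3 56.4 -6.5] turn [-3.49  0.02  0.  ]
```

>>> play_rows --motion '[[[0,28,-3],[-3.5,0,0],0.7],[[0,56.5,-6.5],[-3.5,0,0],0.7],[[0,56.5,-6.5],[-3.5,0,0],0.7],[[0,56.5,-6.5],[-3.5,0,0],0.7]]'

```text
time_s: 2.3
position: [0.5786, 0.2241, 0.2391]
tcp_rot: [[-0.001, 0.4, 0.917], [-0.001, 0.917, -0.4], [-1.0, -0.001, -0.001]]
force: [-0.1, -0.1, 0.2]
opening: 0.7
```

```bash
python3 -c "
from h import *
tgt([.579,.226,.24],66.7)
for n in ('wrist','top'):
    c=bot.capture(n);cv2.imwrite('pics/'+n+'1.png',c['img'])
"
```

```text
shift mm [-0.9  1.9 -0.4] turn [-0.26 -0.03  0.06]
```

View pics/wrist1.png

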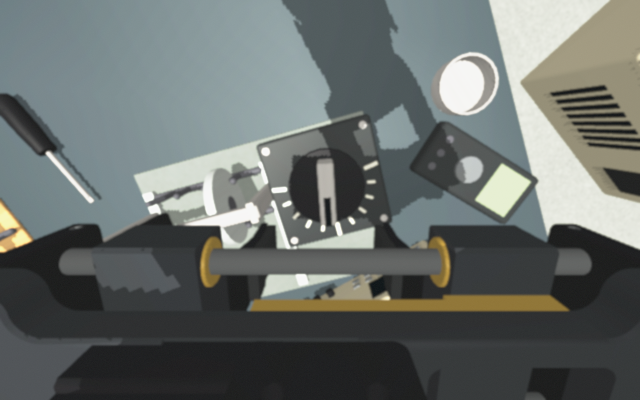

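The wrist view shows the bar upright at about (326,178), so the jaws are aligned with it. The tower screws are near (265,152), (363,125), (384,218) and (294,241). I'll use them to refine the pose.

```bash
python3 - <<'E'
from h import *
c=bot.capture("wrist");g=cv2.cvtColor(c["img"],cv2.COLOR_BGR2GRAY).astype(float)
W=[]
for p in((265,152),(363,125),(384,218),(294,241)):
    x,y=p;s=g[y-6:y+7,x-6:x+7];w=np.clip(s-120,0,None);yy,xx=np.mgrid[-6:7,-6:7]
    q=np.array([x+(w*xx).sum()/w.sum(),y+(w*yy).sum()/w.sum()]);W.append(ray(c,q,.091)[0,:2]);print(q,W[-1])
W=np.array(W);print(W.mean(0),[np.linalg.norm(W[i]-W[i-1]) for i in range(4)])
for i,j in ((1,0),(2,3),(0,3),(1,2)):
    d=W[j]-W[i];print(np.degrees(np.arctan2(d[1],d[0])))
# pointer: bar in wrist view
m=(g>130)&(g<215);
cv2.imwrite("pics/w1z.png",cv2.resize(c["img"][110:260,220:420],None,fx=4,fy=4,interpolation=cv2.INTER_CUBIC))
E
```

```text
[265.7306 151.4487] [0.5159 0.1794]
[363.8765 124.5385] [0.5326 0.2899]
[384.4688 217.1064] [0.6408 0.2734]
[293.5383 242.0758] [0.6267 0.1613]
[0.579 0.226] [np.float64(0.11231842890168077), np.float64(0.11175739797384997), np.float64(0.10951098805586552), np.float64(0.11298078273449808)]
-98.59369033597494
-97.17394576100274
-9.289980133767477
-8.68588849353228
```

View pics/w1z.png

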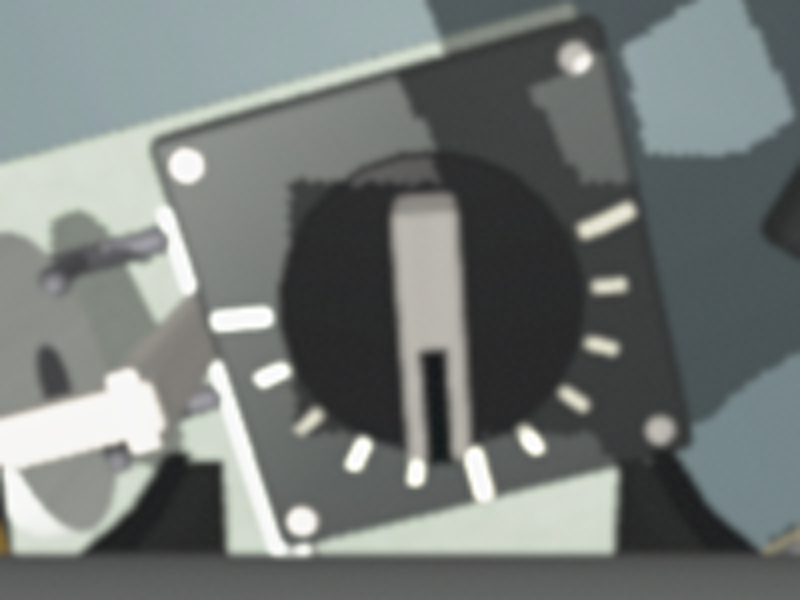

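>>> play_rows --motion '[[[40,2,0],[0,0,0],0.6],[[80,2,0],[0,0,0],0.6],[[110,2,0],[0,0,0],0.6],[[126,2,0],[0,0,0],0.6],[[132,2,0],[0,0,0],0.6],[[132,2,0],[0,0,0],0.6]]'

```text
time_s: 3.05
position: [0.5795, 0.2247, 0.1071]
tcp_rot: [[-0.001, 0.402, 0.916], [-0.0, 0.916, -0.402], [-1.0, -0.001, -0.001]]
force: [-0.0, -0.4, 0.2]
opening: 0.602
```

```bash
python3 -c "
from h import *
tgt([.579,.226,.107],66.7)"
```

```text
shift mm [ 0.1  1.  -1. ] turn [-0.42 -0.07  0.05]
```

>>> play_rows --motion '[[[0,1,-1],[0,0,0],0.35],[[0,1,-1],[0,0,0],0.25],[[0,1,-1],[0,0,0],0.2],[[0,1,-1],[0,0,0],0.1],[[0,1,-1],[0,0,0],0.1],[[0,1,-1],[0,0,0],0.1],[[0,1,-1],[0,0,0],0.1]]'

```text
time_s: 3.75
position: [0.5789, 0.2259, 0.1079]
tcp_rot: [[-0.001, 0.4, 0.916], [-0.002, 0.916, -0.4], [-1.0, -0.002, -0.0]]
force: [-2.9, -5.3, 4.9]
opening: 0.178
```

```bash
python3 -c "
from h import *
tgt([.579,.226,.107],90-8.4-40);print(bot.read_state()['moment'])"
```

```text
shift mm [0.9 0.2 0.1] turn [24.79  0.02  0.13]
[-0.7781  0.1571  0.036 ]
```

>>> play_rows --motion '[[[0,0,0],[6,0,0],0.1],[[0,0,0],[12,0,0],0.1],[[0,0,0],[18,0,0],0.1],[[0,0,0],[23,0,0],0.1],[[0,0,0],[25,0,0],0.1],[[0,0,0],[25,0,0],0.1],[[0,0,0],[25,0,0],0.1],[[0,0,0],[25,0,0],0.1]]'

```text
time_s: 4.55
position: [0.5785, 0.2255, 0.1079]
tcp_rot: [[-0.002, 0.75, 0.661], [-0.002, 0.661, -0.75], [-1.0, -0.003, 0.001]]
force: [-2.0, -5.3, 4.8]
opening: 0.18
```

```bash
python3 -c "
from h import *
tgt([.579,.226,.107],90-8.4-40);print(bot.read_state()['moment'])
for n in ('top','wrist'):
    c=bot.capture(n);cv2.imwrite('pics/'+n+'2.png',c['img'])
t=cv2.imread('pics/top2.png');cv2.imwrite('pics/top2z.png',cv2.resize(t[115:210,205:340],None,fx=5,fy=5))
"
```

```text
shift mm [ 0.9  0.7 -0.1] turn [-0.22  0.03  0.18]
[-0.9341  0.2925  0.0165]
```

View pics/wrist2.png

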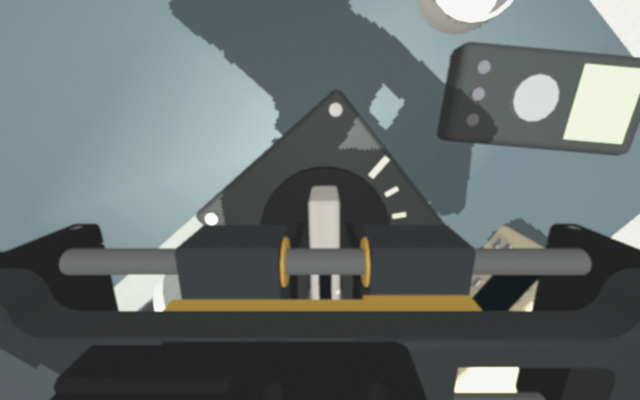

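View pics/top2z.png

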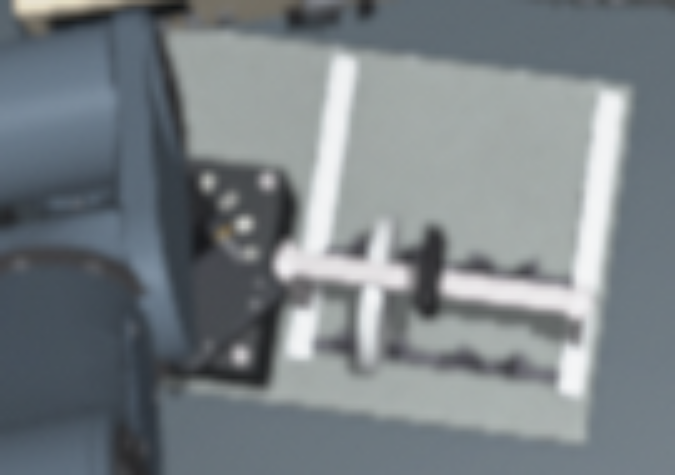

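The bar is still square in the jaws, and the keeper hasn't moved. I'll hold a little longer, then turn left to 3.

>>> play_rows --motion '[[[0,0,0],[0,0,0],0.1],[[0,0,0],[0,0,0],0.1],[[0,0,0],[-7,0,0],0.1],[[0,0,0],[-14,0,0],0.1],[[0,0,0],[-22,0,0],0.1],[[0,0,0],[-30,0,0],0.1],[[0,0,0],[-38,0,0],0.1],[[0,0,0],[-46,0,0],0.1]]'

```text
time_s: 5.45
position: [0.5788, 0.2263, 0.1079]
tcp_rot: [[-0.001, 0.041, 0.999], [-0.001, 0.999, -0.041], [-1.0, -0.001, -0.001]]
force: [-2.1, -3.6, 4.4]
opening: 0.179
```

```bash
python3 -c "
from h import *
tgt([.579,.226,.107],90-8.4+40);print(bot.read_state()['moment'])"
```

```text
shift mm [ 0.9 -0.3  0.2] turn [-33.93  -0.08   0.04]
[-0.5923  0.1934 -0.1143]
```

>>> play_rows --motion '[[[0,0,0],[-8,0,0],0.1],[[0,0,0],[-16,0,0],0.1],[[0,0,0],[-24,0,0],0.1],[[0,0,0],[-31,0,0],0.1],[[0,0,0],[-34,0,0],0.1],[[0,0,0],[-34,0,0],0.1],[[0,0,0],[-34,0,0],0.1],[[0,0,0],[-34,0,0],0.1]]'

```text
time_s: 6.25
position: [0.5787, 0.2268, 0.1079]
tcp_rot: [[-0.001, -0.519, 0.854], [-0.0, 0.854, 0.519], [-1.0, 0.0, -0.001]]
force: [-3.2, -2.4, 6.9]
opening: 0.178
```

```bash
python3 -c "
from h import *
tgt([.579,.226,.107],90-8.4+40);tgt([.579,.226,.107],90-8.4-20);print(bot.read_state()['moment'])
c=bot.capture('wrist');cv2.imwrite('pics/wrist3.png',c['img'])"
```

```text
shift mm [ 0.9 -0.9 -0.2] turn [-0.3  -0.07 -0.01]
shift mm [ 0.9 -0.9 -0.2] turn [59.7  -0.07  0.02]
[-0.4473  0.3263  0.0197]
```

View pics/wrist3.png

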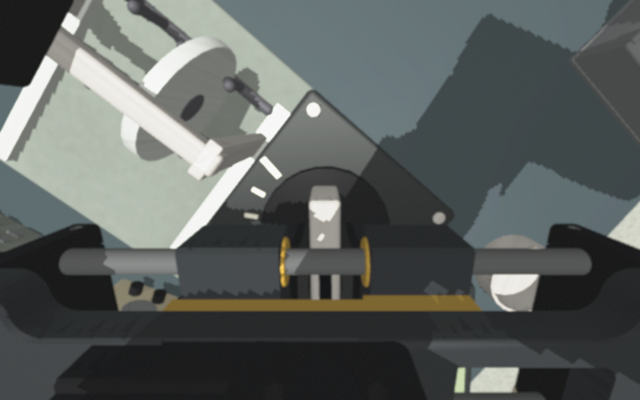

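The bar is aligned at 3 and the keeper is still shut. I'll hold, then turn right 60° to 6.

>>> play_rows --motion '[[[0,0,0],[0,0,0],0.1],[[0,0,0],[0,0,0],0.1],[[0,0,0],[6,0,0],0.1],[[0,0,0],[13,0,0],0.1],[[0,0,0],[21,0,0],0.1],[[0,0,0],[29,0,0],0.1],[[0,0,0],[37,0,0],0.1],[[0,0,0],[45,0,0],0.1]]'

```text
time_s: 7.1
position: [0.5788, 0.2261, 0.1079]
tcp_rot: [[-0.001, 0.242, 0.97], [-0.002, 0.97, -0.242], [-1.0, -0.002, -0.001]]
force: [-3.4, -4.0, 5.7]
opening: 0.175
```

>>> play_rows --motion '[[[0,0,0],[7,0,0],0.1],[[0,0,0],[12,0,0],0.1],[[0,0,0],[15,0,0],0.1],[[0,0,0],[15,0,0],0.1],[[0,0,0],[15,0,0],0.1],[[0,0,0],[15,0,0],0.1],[[0,0,0],[15,0,0],0.1],[[0,0,0],[15,0,0],0.1]]'

```text
time_s: 7.9
position: [0.5787, 0.2258, 0.1079]
tcp_rot: [[-0.002, 0.481, 0.877], [-0.002, 0.877, -0.481], [-1.0, -0.002, -0.001]]
force: [-3.3, -5.4, 5.3]
opening: 0.182
```

```bash
python3 -c "
from h import *
tgt([.579,.226,.107],90-8.4-20);print(bot.read_state()['moment'])"
```

```text
shift mm [0.9 0.3 0.2] turn [-0.32 -0.03  0.14]
[-0.8488  0.3613 -0.0394]
```

>>> play_rows --motion '[[[0,0,0],[0,0,0],0.25],[[0,0,0],[0,0,0],0.5],[[0,0,0],[0,0,0],0.5],[[0,0,0],[0,0,0],0.5],[[-20,0,0],[0,0,0],0.5],[[-60,0,0],[0,0,0],0.5],[[-100,0,0],[0,0,0],0.5],[[-135,0,0],[0,0,0],0.5]]'

```text
time_s: 8.7
position: [0.5796, 0.2273, 0.2443]
tcp_rot: [[0.001, 0.479, 0.878], [0.001, 0.878, -0.479], [-1.0, 0.001, 0.001]]
force: [0.4, 0.2, 0.4]
opening: 0.501
```

```bash
python3 -c "
from h import *
c=bot.capture('wrist');cv2.imwrite('pics/wrist4.png',cv2.resize(c['img'][80:260,200:440],None,fx=3.3,fy=3.3,interpolation=cv2.INTER_CUBIC))
tgt([.555,.060,.245],81.6)"
```

```text
shift mm [   5.1 -161.1   55.9] turn [-20.23   0.65  -0.39]
```

View pics/wrist4.png

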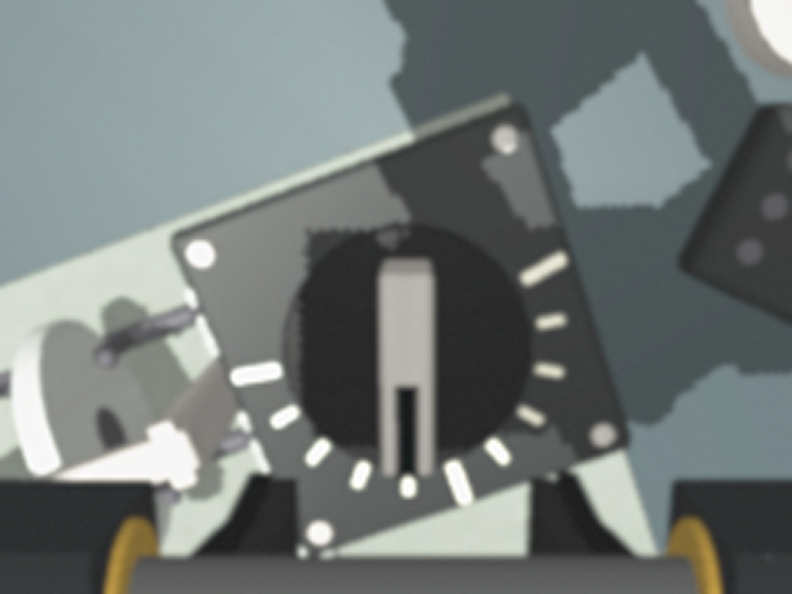

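The pointer is on the first tick clockwise of the long "5" tick, which is 6. Now the keeper.

>>> play_rows --motion '[[[5,-40,14],[-7,0,0],0.5],[[5,-80,28],[-14,0,0],0.5],[[5,-120,42],[-20,0,0],0.5],[[5,-161,56],[-20.2,0.6,-0.4],0.5],[[5,-161,56],[-20.2,0.6,-0.4],0.5],[[5,-161,56],[-20.2,0.6,-0.4],0.5]]'

```text
time_s: 9.35
position: [0.5515, 0.0583, 0.2374]
tcp_rot: [[-0.012, 0.15, 0.989], [-0.002, 0.989, -0.15], [-1.0, -0.004, -0.011]]
force: [-0.6, 0.1, 0.1]
opening: 0.503
```

```bash
python3 -c "
from h import *
c=bot.capture('wrist');cv2.imwrite('pics/wrist5.png',c['img'])
tgt([.555,.060,.136],81.6)
P=[np.array([.555,.060,z]) +a*np.array([.9893,-.1461,0])+b*np.array([.1461,.9893,0]) for z in (.128,.173) for a in(-.025,.025) for b in (-.006,.006)]
print(proj(c,P).round(0).tolist())"
```

```text
shift mm [101.4   1.7   4.5] turn [-0.1  -0.64  0.23]
[[321.0, 175.0], [333.0, 175.0], [321.0, 222.0], [332.0, 222.0], [320.0, 184.0], [334.0, 184.0], [320.0, 239.0], [334.0, 239.0]]
```

View pics/wrist5.png

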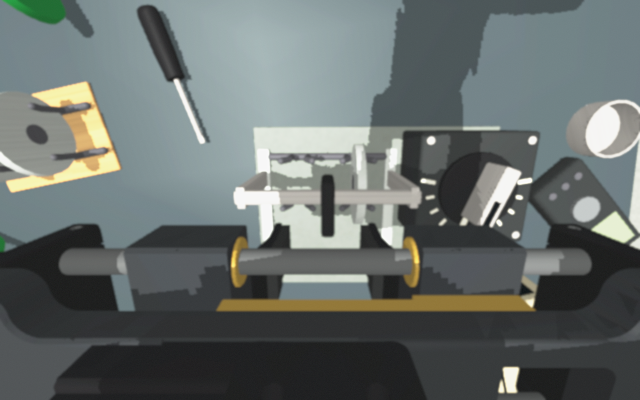

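The tab spans about (321–334, 176–237), which matches the prediction. I'll descend and grip it.

>>> play_rows --motion '[[[35,2,4],[0,-0.6,0.2],0.5],[[70,2,4],[0,-0.6,0.2],0.5],[[93,2,4],[0,-0.6,0.2],0.5],[[101,2,4],[0,-0.6,0.2],0.5],[[101,2,4],[0,-0.6,0.2],0.5],[[101,2,4],[0,-0.6,0.2],0.3],[[101,2,4],[0,-0.6,0.2],0.25],[[101,2,4],[0,-0.6,0.2],0.2]]'

```text
time_s: 10.2
position: [0.5552, 0.0599, 0.1378]
tcp_rot: [[0.002, 0.147, 0.989], [-0.002, 0.989, -0.147], [-1.0, -0.001, 0.002]]
force: [0.5, -0.1, 0.2]
opening: 0.312
```

>>> play_rows --motion '[[[0,0,0],[0,0,0],0.15],[[0,0,0],[0,0,0],0.1],[[0,0,0],[0,0,0],0.08],[[0,0,0],[0,0,0],0.08],[[0,0,0],[0,0,0],0.08]]'

```text
time_s: 10.7
position: [0.5545, 0.0599, 0.1369]
tcp_rot: [[-0.001, 0.147, 0.989], [-0.001, 0.989, -0.147], [-1.0, -0.001, -0.0]]
force: [-1.2, 0.7, 3.7]
opening: 0.134
```

```bash
python3 -c "
from h import *
tgt([.555,.060,.136],81.6);s=bot.read_state();print(s['force'],s['moment'])"
```

```text
shift mm [0.9 0.2 0.5] turn [-0.04 -0.02  0.08]
[-1.1539  0.6979  3.7201] [ 0.1831 -0.0219  0.0426]
```

>>> play_rows --motion '[[[0,0,10],[0,0,0],0.08],[[0,0,27],[0,0,0],0.08],[[0,0,44],[0,0,0],0.08],[[0,0,61],[0,0,0],0.08],[[0,0,78],[0,0,0],0.08],[[0,0,93],[0,0,0],0.08],[[0,0,103],[0,0,0],0.08],[[0,0,108],[0,0,0],0.08]]'

```text
time_s: 11.5
position: [0.6616, 0.044, 0.137]
tcp_rot: [[-0.002, 0.147, 0.989], [-0.001, 0.989, -0.147], [-1.0, -0.001, -0.001]]
force: [-2.8, 1.0, 6.7]
opening: 0.134
```

>>> play_rows --motion '[[[0,0,2],[0,0,0],0.08],[[0,0,3],[0,0,0],0.08],[[0,0,4],[0,0,0],0.08],[[0,0,4],[0,0,0],0.08]]'

```text
time_s: 11.9
position: [0.6633, 0.0438, 0.137]
tcp_rot: [[-0.005, 0.147, 0.989], [-0.001, 0.989, -0.147], [-1.0, -0.002, -0.005]]
force: [-5.9, -0.1, 7.7]
opening: 0.137
```

```bash
python3 -c "
from h import *
s=bot.read_state();print(s['force'],s['moment']);d=s['position'][:2]-np.array([.5545,.0599]);print(d@[.9893,-.1461],d@[.1461,.9893])"
```

```text
[-5.9146 -0.1121  7.6803] [0.2685 0.527  0.0176]
0.1100182416742869 -7.285267568597764e-05
```

>>> play_rows --motion '[[[0,0,2],[0,0,0],0.08],[[0,0,3],[0,0,0],0.08],[[0,0,3],[0,0,0],0.08]]'

```text
time_s: 12.2
position: [0.6634, 0.0437, 0.1369]
tcp_rot: [[-0.012, 0.146, 0.989], [-0.0, 0.989, -0.146], [-1.0, -0.002, -0.012]]
force: [-10.3, 1.1, 11.3]
opening: 0.138
```

>>> play_rows --motion '[[[0,0,-2],[0,0,0],0.15],[[0,0,-2],[0,0,0],0.25],[[0,0,-2],[0,0,0],0.4],[[0,0,-2],[0,0,0],0.5],[[-20,0,-2],[0,0,0],0.5],[[-60,0,-2],[0,0,0],0.5],[[-100,0,-2],[0,0,0],0.5]]'

```text
time_s: 12.9
position: [0.6658, 0.0433, 0.2362]
tcp_rot: [[-0.004, 0.147, 0.989], [-0.001, 0.989, -0.147], [-1.0, -0.002, -0.004]]
force: [0.6, 0.3, 0.6]
opening: 0.486
```

```bash
python3 -c "
from h import *
c=bot.capture('wrist');cv2.imwrite('pics/wrist6.png',c['img'])
tgt([.4425,-.2812,.235],92.85)"
```

```text
shift mm [   8.4 -354.2 -177.9] turn [-11.29   0.67   0.12]
```

View pics/wrist6.png

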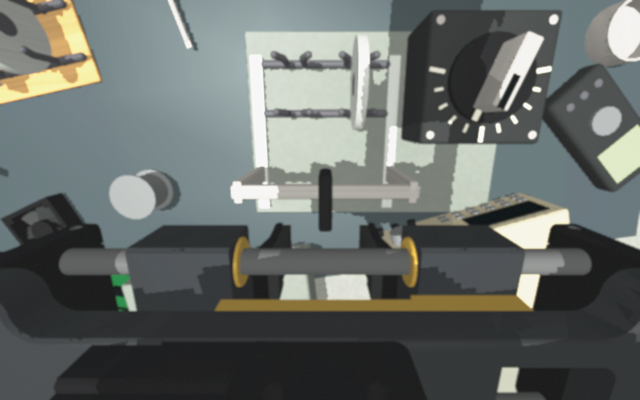

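The keeper is against its stop and the slots are clear. Now to the disc.

>>> play_rows --motion '[[[0,-36,-18],[-2,0,0],0.5],[[2,-80,-40],[-4,0,0],0.5],[[4,-124,-62],[-6,0,0],0.5],[[6,-168,-84],[-8,0,0],0.5],[[8,-212,-106],[-10,0,0],0.5],[[8,-256,-128],[-11,0,0],0.5],[[8,-300,-150],[-11.3,0.3,0],0.5],[[8,-335,-168],[-11.3,0.6,0.1],0.5]]'

```text
time_s: 13.75
position: [0.4494, -0.2655, 0.229]
tcp_rot: [[-0.011, -0.049, 0.999], [0.0, 0.999, 0.049], [-1.0, 0.001, -0.011]]
force: [0.1, -0.3, -0.4]
opening: 0.498
```

>>> play_rows --motion '[[[0,-20,-10],[0,0,0],0.5],[[0,-20,-10],[0,0,0],0.5],[[0,-20,-10],[0,0,0],0.5]]'

```text
time_s: 14.05
position: [0.4418, -0.284, 0.229]
tcp_rot: [[-0.011, -0.048, 0.999], [0.001, 0.999, 0.048], [-1.0, 0.002, -0.011]]
force: [-0.7, 0.5, -0.2]
opening: 0.501
```

```bash
python3 - <<'E'
from h import *
c=bot.capture('wrist')
tgt([.4425,-.2812,.078],92.85)
st_=np.radians(2.85);S=np.array([.4444,-.3187]);sx=np.array([np.cos(st_),np.sin(st_)]);sy=np.array([-sx[1],sx[0]])
def sk(x,y,z): return np.r_[S+x*sx+y*sy,z]
im=cv2.resize(c["img"],None,fx=1.25,fy=1.25,interpolation=cv2.INTER_CUBIC)
D=[sk(.05*np.cos(t),.0375+o,.058+.05*np.sin(t)) for t in np.linspace(0,6.28,60) for o in(-.005,.005)]+[sk(a,e,.006) for a in(-.06,.06) for e in(-.085,.085)]
for q in proj(c,np.array(D)): cv2.circle(im,tuple(int(v) for v in (q+.5)*1.25),1,(0,0,255),-1)
cv2.imwrite("pics/wrist7.png",im)
E
```

```text
shift mm [150.9   1.7   2.3] turn [-0.01 -0.66 -0.13]
```

View pics/wrist7.png

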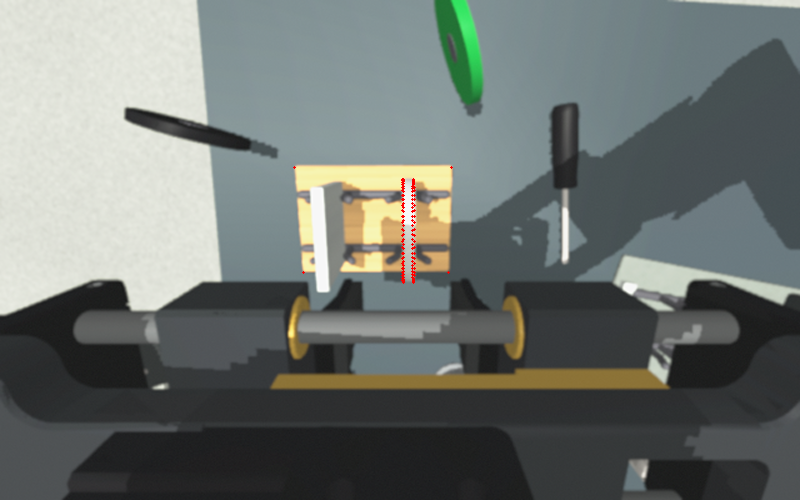

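The predicted disc outline falls right on the round disc at about (408,230). I'll descend and grip.

>>> play_rows --motion '[[[40,2,2],[0,-0.6,-0.1],0.5],[[80,2,2],[0,-0.6,-0.1],0.5],[[115,2,2],[0,-0.6,-0.1],0.5],[[140,2,2],[0,-0.6,-0.1],0.5],[[152,2,2],[0,-0.6,-0.1],0.5],[[152,2,2],[0,-0.6,-0.1],0.5],[[152,2,2],[0,-0.6,-0.1],0.35],[[152,2,2],[0,-0.6,-0.1],0.25]]'

```text
time_s: 14.9
position: [0.443, -0.2821, 0.0785]
tcp_rot: [[0.001, -0.05, 0.999], [-0.003, 0.999, 0.05], [-1.0, -0.003, 0.001]]
force: [0.5, -0.2, 0.3]
opening: 0.389
```

>>> play_rows --motion '[[[0,0,0],[0,0,0],0.2],[[0,0,0],[0,0,0],0.15],[[0,0,0],[0,0,0],0.12],[[0,0,0],[0,0,0],0.06],[[0,0,0],[0,0,0],0.06],[[0,0,0],[0,0,0],0.06]]'

```text
time_s: 15.5
position: [0.4421, -0.2817, 0.0774]
tcp_rot: [[-0.001, -0.05, 0.999], [-0.001, 0.999, 0.05], [-1.0, -0.001, -0.001]]
force: [0.3, -0.4, 3.0]
opening: 0.109
```

```bash
python3 -c "
from h import *
tgt([.4425,-.2812,.076],92.85);s=bot.read_state();print(s['force'],s['moment'])"
```

```text
shift mm [1.4 0.4 0.5] turn [-0.   -0.04  0.03]
[ 0.288  -0.4142  3.0426] [ 0.1047 -0.0809 -0.0299]
```

>>> play_rows --motion '[[[-5,0,0],[0,0,0],0.06],[[-15,0,0],[0,0,0],0.06],[[-30,0,0],[0,0,0],0.06],[[-50,0,0],[0,0,0],0.06],[[-72,0,0],[0,0,0],0.06],[[-92,0,0],[0,0,0],0.06],[[-106,0,0],[0,0,0],0.06],[[-110,0,0],[0,0,0],0.06]]'

```text
time_s: 16.3
position: [0.4427, -0.282, 0.1891]
tcp_rot: [[0.001, -0.05, 0.999], [-0.003, 0.999, 0.05], [-1.0, -0.003, 0.001]]
force: [0.7, -0.8, -2.2]
opening: 0.11
```

```bash
python3 -c "
from h import *
s=bot.read_state();print(s['force'])
c=bot.capture('scene');cv2.imwrite('pics/scene8.png',c['img'])
c=bot.capture('wrist');cv2.imwrite('pics/wrist8.png',c['img'])
tgt([.5491,.0230,.19],81.6)"
```

```text
[ 0.7079 -0.8132 -2.2328]
shift mm [ -2.6 298.8 122. ] turn [11.25 -0.    0.07]
```

View pics/scene8.png

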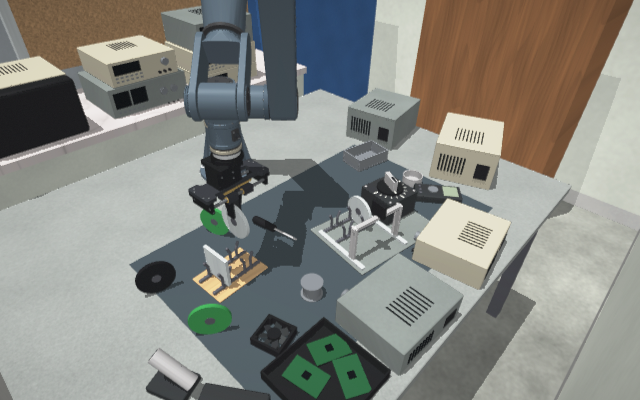

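View pics/wrist8.png

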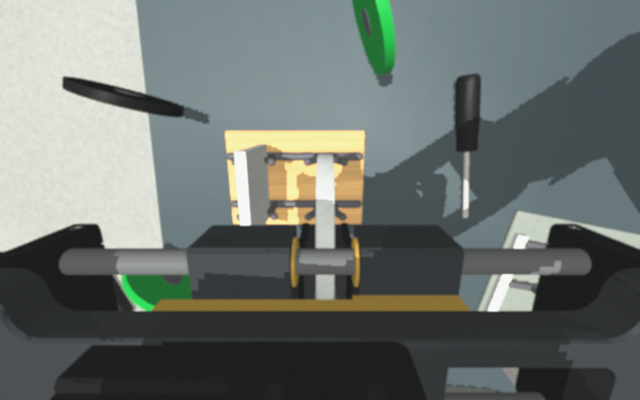

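The disc is held upright and the square plate is still in place. I'll carry it to above the free slot.

>>> play_rows --motion '[[[0,25,10],[1,0,0],0.06],[[0,63,26],[3,0,0],0.06],[[0,104,42],[5,0,0],0.06],[[0,145,59],[7,0,0],0.06],[[0,186,76],[9,0,0],0.06],[[0,227,93],[10,0,0],0.06],[[0,262,107],[11,0,0],0.06],[[0,285,116],[11.2,0,0],0.06]]'

```text
time_s: 17.2
position: [0.5433, 0.0118, 0.1857]
tcp_rot: [[-0.003, 0.143, 0.99], [0.001, 0.99, -0.143], [-1.0, 0.0, -0.003]]
force: [-0.2, -0.4, -2.5]
opening: 0.113
```

>>> play_rows --motion '[[[0,9,8],[0,0,0],0.06],[[0,12,8],[0,0,0],0.06],[[0,12,8],[0,0,0],0.06],[[0,12,8],[0,0,0],0.06]]'

```text
time_s: 17.6
position: [0.5528, 0.0184, 0.1865]
tcp_rot: [[-0.002, 0.146, 0.989], [-0.001, 0.989, -0.146], [-1.0, -0.001, -0.002]]
force: [1.0, -1.0, -2.4]
opening: 0.114
```

```bash
python3 -c "
from h import *
tgt([.5485,.0228,.0774],81.6)
c=bot.capture('wrist');cv2.imwrite('pics/wrist9.png',c['img'])"
```

```text
shift mm [109.1   3.8  -4.6] turn [-0.02 -0.13  0.06]
```

View pics/wrist9.png

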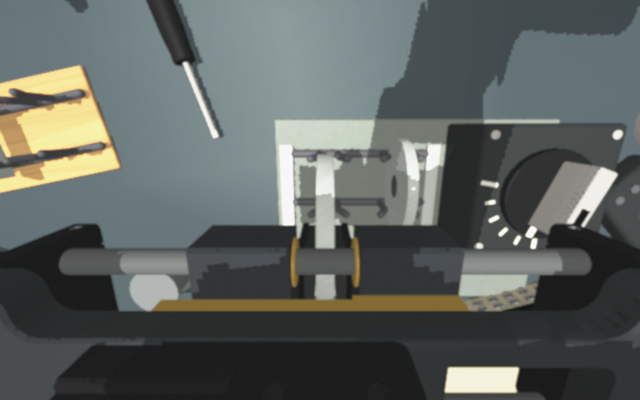

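>>> play_rows --motion '[[[15,4,-4.5],[0,0,0],0.06],[[30,4,-4.5],[0,0,0],0.06],[[40,4,-4.5],[0,0,0],0.06],[[40,4,-4.5],[0,0,0],0.06],[[40,4,-4.5],[0,0,0],0.06]]'

```text
time_s: 18.15
position: [0.5496, 0.0237, 0.147]
tcp_rot: [[-0.001, 0.146, 0.989], [-0.0, 0.989, -0.146], [-1.0, -0.001, -0.001]]
force: [0.9, -0.5, -3.7]
opening: 0.112
```

```bash
python3 -c "
from h import *
tgt([.5485,.0228,.0774],81.6);print(bot.read_state()['force'])
c=bot.capture('wrist');cv2.imwrite('pics/wrist10.png',cv2.resize(c['img'][100:260,240:480],None,fx=3.3,fy=3.3,interpolation=cv2.INTER_CUBIC))"
```

```text
shift mm [69.6 -1.  -0.9] turn [ 0.01 -0.05  0.03]
[ 0.9113 -0.4978 -3.7073]
```

View pics/wrist10.png

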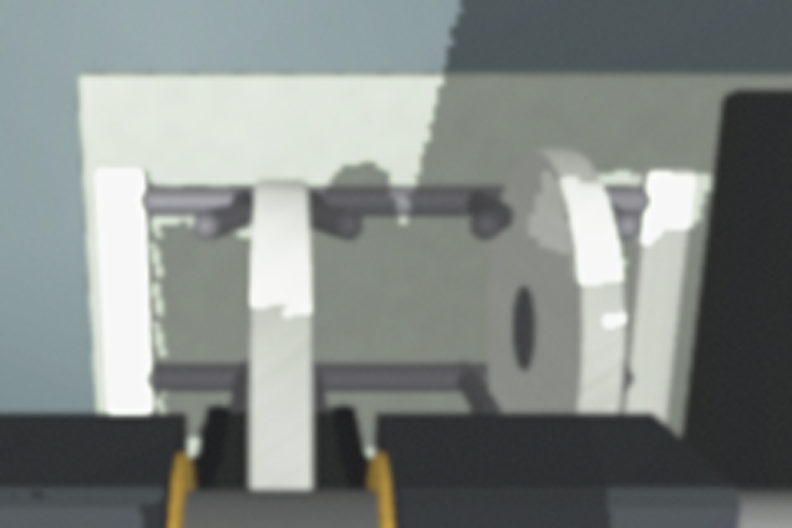

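The disc sits between the free slot's tine tips (206 and 347, with the disc's middle at about 281). I'll apply a −1 mm correction and lower it.

>>> play_rows --motion '[[[2,-1,-1],[0,0,0],0.06],[[8,-1,-1],[0,0,0],0.06],[[16,-1,-1],[0,0,0],0.06],[[24,-1,-1],[0,0,0],0.06],[[32,-1,-1],[0,0,0],0.06],[[38,-1,-1],[0,0,0],0.06],[[40,-1,-1],[0,0,0],0.06],[[40,-1,-1],[0,0,0],0.06]]'

```text
time_s: 19.0
position: [0.5481, 0.0234, 0.1064]
tcp_rot: [[-0.002, 0.145, 0.989], [-0.0, 0.989, -0.145], [-1.0, -0.0, -0.002]]
force: [0.2, 0.0, -2.3]
opening: 0.113
```

```bash
python3 -c "
from h import *
tgt([.5485,.0228,.0774],81.6);print(bot.read_state()['force'])"
```

```text
shift mm [29.  -0.6  0.6] turn [ 0.06 -0.11  0.03]
[ 0.2127  0.0088 -2.283 ]
```

No lateral force, so it's inside the tines without touching. I'll lower it the rest of the way slowly.

>>> play_rows --motion '[[[4,-0.5,0.5],[0,0,0],0.06],[[10,-0.5,0.5],[0,0,0],0.06],[[16,-0.5,0.5],[0,0,0],0.06],[[21,-0.5,0.5],[0,0,0],0.06],[[25,-0.5,0.5],[0,0,0],0.06],[[27,-0.5,0.5],[0,0,0],0.06],[[27.5,-0.5,0.5],[0,0,0],0.06],[[27.5,-0.5,0.5],[0,0,0],0.06]]'

```text
time_s: 19.8
position: [0.5487, 0.0228, 0.0794]
tcp_rot: [[-0.001, 0.145, 0.989], [-0.0, 0.989, -0.145], [-1.0, -0.0, -0.001]]
force: [0.4, 0.4, -1.2]
opening: 0.11
```

```bash
python3 -c "
from h import *
tgt([.5485,.0228,.0774],81.6);print(bot.read_state()['force'])"
```

```text
shift mm [ 2.  -0.  -0.2] turn [ 0.05 -0.06  0.03]
[ 0.4274  0.4388 -1.1668]
```

>>> play_rows --motion '[[[0.5,0,0],[0,0,0],0.06],[[1,0,0],[0,0,0],0.06],[[1.5,0,0],[0,0,0],0.06],[[2,0,0],[0,0,0],0.06],[[2,0,0],[0,0,0],0.06],[[2,0,0],[0,0,0],0.06]]'

```text
time_s: 20.4
position: [0.5488, 0.0228, 0.0775]
tcp_rot: [[-0.001, 0.145, 0.989], [-0.0, 0.989, -0.145], [-1.0, -0.0, -0.001]]
force: [0.1, 0.5, -1.8]
opening: 0.111
```

```bash
python3 -c "
from h import *
tgt([.5485,.0228,.0774],81.6);print(bot.read_state()['force'])"
```

```text
shift mm [ 0.2 -0.  -0.3] turn [ 0.05 -0.04  0.03]
[ 0.0527  0.4591 -1.7698]
```

>>> play_rows --motion '[[[0.5,0,0],[0,0,0],0.06],[[1,0,0],[0,0,0],0.06],[[1,0,0],[0,0,0],0.06]]'

```text
time_s: 20.7
position: [0.5489, 0.0228, 0.0774]
tcp_rot: [[-0.0, 0.145, 0.989], [-0.0, 0.989, -0.145], [-1.0, -0.001, -0.0]]
force: [-0.2, 0.3, 6.1]
opening: 0.106
```

>>> play_rows --motion '[[[0.5,0,0],[0,0,0],0.06],[[0.5,0,0],[0,0,0],0.06]]'

```text
time_s: 20.9
position: [0.549, 0.0228, 0.0774]
tcp_rot: [[-0.0, 0.145, 0.989], [-0.001, 0.989, -0.145], [-1.0, -0.001, 0.0]]
force: [-2.5, 1.1, 9.6]
opening: 0.109
```

Seated, with TCP z at 77.4 mm as expected. I'll ease the 1.5 mm of overpress, open slowly and rise.

>>> play_rows --motion '[[[-1,0,0],[0,0,0],0.06],[[-1.5,0,0],[0,0,0],0.1],[[-1.5,0,0],[0,0,0],0.15],[[-1.5,0,0],[0,0,0],0.2],[[-1.5,0,0],[0,0,0],0.3],[[-1.5,0,0],[0,0,0],0.4],[[-1.5,0,0],[0,0,0],0.45],[[-1.5,0,0],[0,0,0],0.45]]'

```text
time_s: 21.7
position: [0.5487, 0.0228, 0.0774]
tcp_rot: [[-0.001, 0.145, 0.989], [-0.0, 0.989, -0.145], [-1.0, -0.0, -0.001]]
force: [1.2, 0.4, -0.3]
opening: 0.426
```

>>> play_rows --motion '[[[-10,0,0],[0,0,0],0.45],[[-30,0,0],[0,0,0],0.45],[[-60,0,0],[0,0,0],0.45],[[-100,0,0],[0,0,0],0.45],[[-140,0,0],[0,0,0],0.45],[[-170,0,0],[0,0,0],0.45],[[-180,0,0],[0,0,0],0.45],[[-180,0,0],[0,0,0],0.45]]'

```text
time_s: 22.5
position: [0.5496, 0.0228, 0.2593]
tcp_rot: [[0.003, 0.145, 0.989], [-0.001, 0.989, -0.145], [-1.0, -0.001, 0.003]]
force: [-0.8, -0.2, -0.9]
opening: 0.453
```

```bash
python3 - <<'E'
from h import *
print(bot.read_state()['force'])
psi=np.radians(-8.4);X=np.array([np.cos(psi),np.sin(psi)]);Y=np.array([-X[1],X[0]]);O=np.array([.5543,.0598])
D=[np.r_[O+.05*np.cos(t)*X+(-.0375+o)*Y,.058+.05*np.sin(t)] for t in np.linspace(0,6.28,40) for o in(-.005,.005)]
D+=[np.r_[O+(.11+a)*X+e*Y,z] for a in(-.025,.025) for e in(-.006,.006) for z in (.128,.173)]
for n in("scene","wrist"):
    c=bot.capture(n);x,y,w,h=(270,160,190,140) if n=="scene" else (160,80,320,180);f=4 if n=="scene" else 2.5
    im=cv2.resize(c["img"][y:y+h,x:x+w],None,fx=f,fy=f,interpolation=cv2.INTER_CUBIC)
    for q in proj(c,np.array(D)): cv2.circle(im,tuple(int(v) for v in (q+.5-[x,y])*f),1,(0,0,255),-1)
    cv2.imwrite(f"pics/{n}11.png",im)
E
```

```text
[-0.7629 -0.1585 -0.9467]
```

View pics/scene11.png

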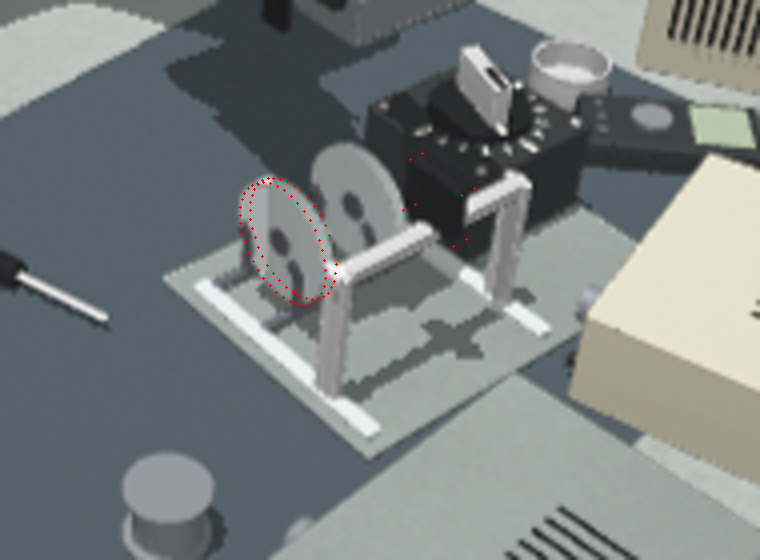

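View pics/wrist11.png

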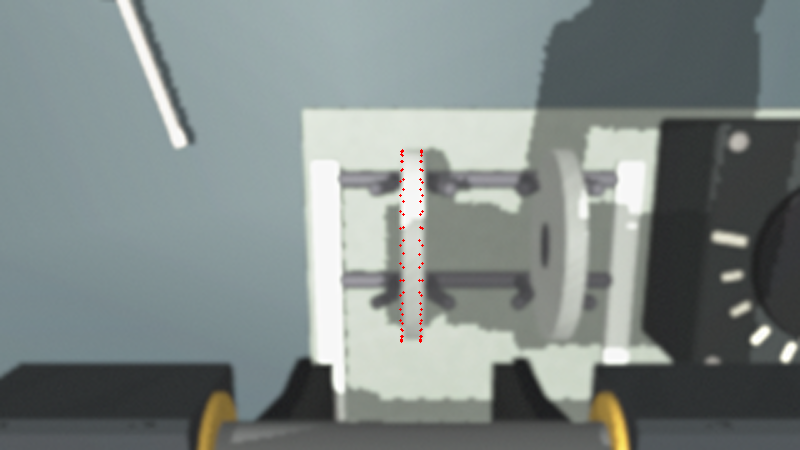

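The disc is upright in the free slot and matches its predicted seat outline. The keeper is back, the dial is on 6, and the other rack disc hasn't moved. I'll hand in.

```bash
python3 -c "
from rig import bot
print(bot.hand_in());print(bot.read_state()['time_s'])"
```

```text
the job is handed in; nothing more can be done
None
the job is handed in; nothing more can be done
```

The job is done and handed in at about 22.6 s of the 72 s allowed; the hand-in reports no verdict.

- **Dial:** I turned it right to 7, left to 3 and right to 6, holding over half a second at each number with the keeper shut. After release, the wrist view showed the pointer on 6. For 7 and 3, I relied on the gripper's measured angle (within about 0.5°), because the arm hid most of the ticks.
- **Keeper:** I pushed it 110.0 mm, to its stop. Pushing further only raised the force to about 10 N, with no more movement.
- **Disc:** I lowered the round disc into the free slot with no noticeable side force, pressed about 10 N to seat it, and released it. In the last scene and wrist views it stands upright and matches the predicted seated outline.
- **Everything else:** The rack's other disc was still in place in those last views. The square plate was still in its slot after I lifted the disc out. I compared the other bench things by eye only.

No check failed or disagreed. The forces I read stayed below about 12 N.

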